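# Fit the knurled collar on the coffee flask and hold it home

## Task

Please close the coffee flask on the van's counter: pick up the knurled steel collar, set it over the flask's neck, turn it until the keyways hidden inside it drop over the three pins, and push it down against the sprung valve until it sits fully home on the flask's shoulder. Finish while still gripping it and holding it pressed fully home (it springs up again if you let go). Leave the other things on the counter where they are.

Things in the scene. Friction and masses are not known exactly. Their poses are not given: they have to be found in the camera images.
- collar: Loose steel collar (a closed cap), 60 mm diameter, 40 mm tall, ridged (knurled) all round, about 0.16 kg, standing open end down. Origin: centre of its underside (the open end); z up its axis. Bore 43 mm wide, 34 mm deep, open below. In the bore, hidden by the outer wall, three straight keyways 11 mm wide, 120 deg apart, run the whole depth.
- collar_top (a point): Centre of the collar's closed flat top, 40 mm above its origin. Nothing outside marks the keyways' angle: they are found by turning the collar under a light push (a few N), either way, by at most 120 deg, until it drops.
- flask: Steel coffee flask, 80 mm diameter, fixed upright in a black 112 mm wide holder; it cannot turn or move. Origin: centre of its underside, on the counter; z up. A black handle reaches 80 mm from the axis on its +y side, 30 to 110 mm high. A flat shoulder, 68 mm wide, at 120 mm height; the neck stands on it.
- flask_seat (a point): Centre of the flask's shoulder on the neck's axis, 120 mm above the counter: the collar's origin is here when fully home. Neck: 40 mm diameter, 30 mm tall, its top 4 mm bevelled.
- pins (a point): On the neck's axis, 12 mm above flask_seat, level with the tops of the three round pins (6 mm thick, 120 deg apart, reaching 25.5 mm from the axis). A collar not in line rests level on them, its underside at this height; turned to within about 6 deg of the right angle it drops 7 mm, onto the valve, and is then 5 mm above home.
- valve (a joint): How far the sprung valve is pressed in (m): 0 free, 0.005 with the collar fully home, 0.007 at most. It is a black button, 16 mm diameter, standing 9 mm out of the top of the neck on its axis. It starts to yield at 3 N and takes about 6 N with the collar home; it lifts the collar 5 mm if released.
- bun: A brown bun with a cream tip, 70 mm diameter, 58 mm tall, between collar and flask; loose, leave it alone. Origin: centre of underside.
- tart: A flat round tart, 72 mm diameter, 16 mm tall; loose, leave it alone. Origin: centre of underside.
- smooth_lid: A smooth flat steel jar lid, 62 mm diameter, 16 mm tall, not the collar; loose, leave it alone. Origin: centre of underside.
- jam_jar: A jam jar, 64 mm diameter, 90 mm tall, at the far side; loose, leave it alone. Origin: centre of underside.
- mug: A white mug, 76 mm diameter, 85 mm tall, at the far side; loose, leave it alone. Origin: centre of underside.
- spatula: A spatula lying on the counter, left of the robot; loose, leave it alone. Origin: its middle, at the underside.
- coin_tin: A grey tin box, 110 x 80 x 50 mm, right of the robot; loose, leave it alone. Origin: centre of underside.

How it is judged:
On the way, in this order (a step that is already met when the one before it is completed fails the run):
1. the collar is lifted off the counter (height (world z) of collar above 0.05 m), for 0.1 s.
2. the collar is over the neck, down to the pins (horizontal distance between collar and flask_seat below 0.006 m and z of collar in the frame of flask_seat below 0.016 m), for 0.02 s.
At the end, for the whole second after the job is handed in: The collar is on the neck (axis within 4 mm), its underside less than 2 mm above the shoulder, level (within 4 deg), the valve pressed in by more than 3 mm, at rest, and the fingers still hold it (more than 2 N) (horizontal distance between collar and flask_seat below 0.004 m and z of collar in the frame of flask_seat below 0.002 m and angle between collar's own z axis and vertical below 0.07 rad and value of joint valve above 0.003 m and contact force between the fingers and collar above 2 N and linear speed of collar below 0.02 m/s); the arm keeps its last pose, push and grip.
It fails at once if a bystander is displaced by more than 30 mm (distance of any of bun, tart, smooth_lid, jam_jar, mug, spatula, coin_tin from where it was at the start of the episode above 0.03 m).
It also fails if it takes over 61 s, if anything falls off the work surface, if the arm or the gripper's body presses on something with over 40 N, if the wrist force passes 120 N, or if a joint passes its speed limit or range.

## Robot

A 7-joint arm with a two-finger parallel gripper is mounted at the origin on the work surface. World frame = base frame: x ahead of the robot, y to its left, z up, the work surface at z = 0. Lengths are in m, angles in rad, forces in N, time in s.
With the tool pointing down it reaches from about 0.4 to 0.875 m from the base axis. Payload 19.3 kg.
Tool frame: the origin (TCP) lies between the finger pads; the fingertips stand 19 mm ahead of it and the grasp point (between the pads) is the TCP; z points along the fingers, y is the direction in which the jaws open and shut (so a half turn about z gives the same grasp; the last joint's range is limited). The gripper opens to 85 mm and grips with 20 to 120 N. Pads are 22 mm wide; open, the fingers measure 114 mm over their backs; the gripper's body (76 mm by 85 mm) begins 54 mm behind the grasp point. The pads swing forward as they close: fully open they stand 13 mm farther back than shut.
Start: joints at [-1.284, 0.521, -0.036, 1.599, 0.021, 1.021, -0.113], TCP at [0.218, 0.586, 0.25] pointing down, gripper open.
Joint ranges: [-2.91, 2.91], [-0.3, 2.13], [-1.5, 1.42], [0.17, 2.43], [-1.26, 4.41], [0.16, 1.93], [-2.52, 2.52]. Speed limits (rad/s): [1.89, 1.89, 2.39, 2.39, 3.01, 3.01, 3.01].

## Interface

Orientations are given as [roll, pitch, yaw] about the fixed x, y, z axes, in that order (R = Rz(yaw) Ry(pitch) Rx(roll)).
In Python, from workcell import status, imaging, bot gives the robot as it stands.
- The arm moves only by the shell command python3 -m handwheel 'ROWS' [FORCE]. ROWS is JSON, a list of rows, each an object with "offset": the shift along the tool's x, y, z in mm, a list of three; "rot": the turn, a rotation vector about the tool's x, y, z in degrees, a list of three; "claw": the opening, from -1 (shut) to 1 (fully open). A call has 1 to 12 rows; each row shifts and turns the commanded pose from where the row before left it, along the tool's axes as they then stand; what a row does not reach is not made up. A row lasts 1/10 s, in which the tool goes at most 50 mm and 8.59 degrees, less where a joint would pass 70% of its speed; a pose out of reach is approached as far as the arm can. A call is refused whole if a number of a shift passes 50 or a number of a turn 8.59, either way. A call with a gripper value outside its range is refused whole. The fingers move at their own pace and stop on an object; FORCE is the grip in N (left out, the last holds). Time passes only in rows, so rows that do not move let the fingers close. It gives the time, the measured TCP pose, the force and the opening at its end, in the units of the state.
- status.observe(): the state, without advancing time (a new reading comes with each control period).
- imaging.grab_frame(name): name is "side" or "top"; returns a dict with "color" (384x512x3 uint8, red, green, blue), "range_z" (384x512 float32, m along the optical axis (not along the pixel's ray), 0 where there is no reading), "fx", "fy", "cx", "cy" (pixels), "camera_from_world" (4x4, takes a point from world to camera coordinates). Camera axes: x right, y down, z forward; pixel columns grow to the right and rows downward; lengths in m; the calibration is good to about 2 mm. A picture is of the moment at which its call begins.
- bot.job_done(): hands the job in, once; it reports no verdict.
Trained networks look in the newest picture that a camera, given by its name, has taken for a name from the list of things; names that differ only in an ending like _2 or _b are one class to them, and where a whole thing is asked for, a point or a joint stands for the part that bears it (a point fixed in the world has none). Each returns a list of dicts, best first, with "conf" (0 to 1); they miss things now and then, are a little off and sometimes report something else, mostly with a low value. They report only what shows in the picture. A call takes as long as a camera call.
- imaging.regions_of(thing, camera): "region" (384x512 bool, what is visible of it) and "box" ([centre column, centre row, width, height] in pixels, round what is visible of it).
- imaging.mark_of(thing, camera): "uv" ([column, row] in pixels: a listed point, or the origin of a listed thing).
The state is a dict: "clock": time; "qpos": joint angles; "qd": joint speeds; "joint_efforts": joint torques, N m; "position": TCP position; "tool_rot": TCP orientation; "force": force on the tool from outside, world axes, zero at the start; "moment": the same for the moment, N m; "grip_width": finger opening in m.
Only numpy, scipy, OpenCV 4.12 (cv2) and the standard library are available. Lean on these libraries where they do the work, as an engineer would, in place of code of your own. Each camera call takes 0.05 s, during which the arm holds its last target.

## Working session

There is one attempt and no reset: what is moved stays moved. The work goes in short steps, Python scripts to look and compute and a shell command to move; the robot and the scene stay as the last step left them, time stands still between calls to the robot, and variables do not carry over. Pictures are saved under pics/ and viewed, and the job is handed in when it is done.

```bash
mkdir -p pics; ls; cat > h.py <<'E'
import numpy as np,cv2
from workcell import status, imaging, bot
def grab(n,save=None):
    f=imaging.grab_frame(n)
    if save: cv2.imwrite('pics/'+save,f['color'][:,:,::-1])
    return f
def cloud(f):
    z=f['range_z'].astype(float); v,u=np.mgrid[:z.shape[0],:z.shape[1]]
    P=np.stack([(u-f['cx'])/f['fx']*z,(v-f['cy'])/f['fy']*z,z,np.ones_like(z)],-1)
    W=P@np.linalg.inv(f['camera_from_world']).T
    W[z==0]=np.nan
    return W[...,:3]
def fit(xy,r=None):
    A=np.c_[2*xy,np.ones(len(xy))]; b=(xy**2).sum(1)
    s=np.linalg.lstsq(A,b,rcond=None)[0]; return s[:2],np.sqrt(s[2]+s[0]**2+s[1]**2)
E
python3 - <<'E'
from h import *
s=status.observe(); print({k:np.round(v,4).tolist() for k,v in s.items()})
for n in ('side','top'):
    f=grab(n,n+'0.png'); W=cloud(f); print(n,np.linalg.inv(f['camera_from_world'])[:3].round(3).tolist(),f['fx'])
    for t in ('collar','flask','bun','smooth_lid','tart','jam_jar','mug','coin_tin','spatula'):
        for r in imaging.regions_of(t,n)[:2]:
            p=W[r['region']]; p=p[~np.isnan(p[:,0])]
            print(t,round(r['conf'],2),np.round(r['box']),len(p), np.percentile(p,[2,50,98],axis=0).round(3).tolist() if len(p) else '')
E
```

```text
pics
{'clock': 0.0, 'qpos': [-1.2842, 0.522, -0.0363, 1.6, 0.0212, 1.0211, -0.1128], 'qd': [-0.001, -0.0001, -0.0003, 0.0013, -0.0002, 0.0005, -0.0012], 'joint_efforts': [-0.003, -92.7084, 1.9789, -36.9932, 0.0178, 0.0082, -0.0], 'position': [0.2182, 0.5854, 0.2497], 'tool_rot': [-3.1405, 0.0001, 2.7848], 'force': [-0.2251, -0.3695, 0.7117], 'moment': [-0.0124, -0.0349, -0.0216], 'grip_width': 0.0853}
side [[0.813, -0.319, 0.487, -0.075], [-0.582, -0.425, 0.693, -0.927], [-0.014, -0.847, -0.532, 0.783]] 484.778875246295
collar 0.59 [274. 272.  29.  33.] 689 [[0.437, -0.292, 0.001], [0.458, -0.273, 0.038], [0.492, -0.235, 0.044]]
flask 0.66 [197. 182.  37.  56.] 1600 [[0.438, 0.077, 0.004], [0.472, 0.102, 0.069], [0.529, 0.153, 0.151]]
bun 0.71 [208. 307.  61.  56.] 2286 [[0.22, -0.322, 0.004], [0.27, -0.288, 0.049], [0.336, -0.231, 0.053]]
bun 0.67 [238. 213.  23.  20.] 429 [[0.499, -0.05, 0.003], [0.52, -0.031, 0.031], [0.552, 0.0, 0.054]]
smooth_lid 0.66 [276. 204.  22.  15.] 240 [[0.627, -0.055, 0.005], [0.652, -0.032, 0.016], [0.682, -0.003, 0.019]]
tart 0.97 [211. 228.  29.  21.
[... 1243 characters left out ...]
.466, -0.257, 0.039], [0.494, -0.23, 0.044]]
tart 0.57 [248. 231.  22.  28.] 611 [[0.401, -0.048, 0.012], [0.431, -0.016, 0.017], [0.464, 0.015, 0.02]]
jam_jar 0.58 [284.  88.  26.  32.] 715 [[0.758, -0.124, 0.011], [0.778, -0.095, 0.088], [0.814, -0.067, 0.092]]
mug 0.8 [228.  89.  36.  40.] 1108 [[0.74, 0.001, 0.001], [0.794, 0.041, 0.035], [0.821, 0.076, 0.086]]
coin_tin 0.69 [348. 297.  45.  55.] 1707 [[0.226, -0.315, 0.002], [0.283, -0.266, 0.049], [0.338, -0.221, 0.052]]
coin_tin 0.52 [226.  89.  34.  45.] 1091 [[0.735, 0.003, 0.002], [0.792, 0.042, 0.036], [0.82, 0.076, 0.086]]
spatula 0.62 [152. 278. 105.  59.] 1422 [[0.253, 0.098, -0.002], [0.317, 0.286, 0.003], [0.37, 0.351, 0.02]]
```

View pics/top0.png

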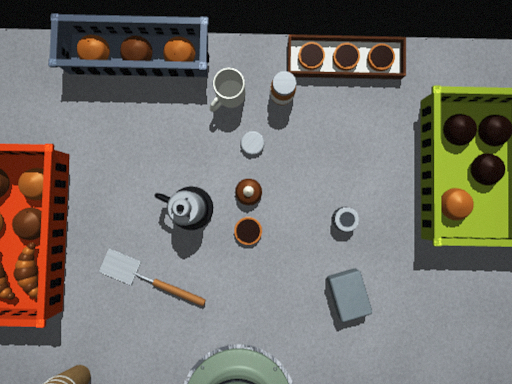

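View pics/side0.png

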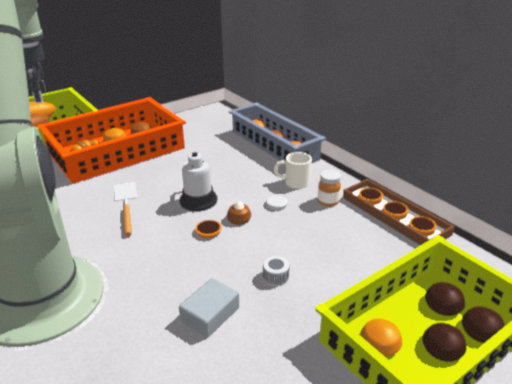

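```bash
python3 - <<'E'
from h import *
from scipy.optimize import least_squares
for n in ('top','side'):
    f=grab(n); W=cloud(f).reshape(-1,3)
    def sel(x0,x1,y0,y1,z0,z1):
        m=(W[:,0]>x0)&(W[:,0]<x1)&(W[:,1]>y0)&(W[:,1]<y1)&(W[:,2]>z0)&(W[:,2]<z1);return W[m]
    def show(t,p):
        h=cv2.minEnclosingCircle(p[:,:2].astype(np.float32)); print(n,t,len(p),'mean',p.mean(0).round(4),'z',np.percentile(p[:,2],[5,50,95]).round(4),'enc',np.round(h[0],4),round(h[1],4))
    show('collar top',sel(.42,.51,-.31,-.21,.036,.05))
    show('shoulder',sel(.43,.54,.07,.17,.115,.126))
    show('necktop',sel(.45,.52,.09,.16,.140,.1535))
    show('valve',sel(.45,.52,.09,.16,.155,.17))
    # side surface fits with known radius
    for t,c,r,z0,z1 in (('collar',(.466,-.258),.03,.008,.034),('flask',(.485,.115),.04,.04,.11),('neck',(.485,.115),.02,.124,.146)):
        p=sel(c[0]-.06,c[0]+.06,c[1]-.06,c[1]+.06,z0,z1)
        if len(p)<10: continue
        s=least_squares(lambda q:np.hypot(p[:,0]-q[0],p[:,1]-q[1])-r,c,loss='soft_l1',f_scale=.002)
        print(n,t,len(p),s.x.round(4),np.abs(s.fun).mean().round(4))
E
```

```text
top collar top 451 mean [ 0.4663 -0.2599  0.0396] z [0.0368 0.0395 0.0426] enc [ 0.4658 -0.2598] 0.0303
top shoulder 492 mean [0.4856 0.1273 0.1191] z [0.116  0.1191 0.122 ] enc [0.4857 0.1296] 0.0369
top necktop 222 mean [0.4857 0.1289 0.1485] z [0.145  0.1488 0.1519] enc [0.4857 0.1303] 0.02
top valve 39 mean [0.4859 0.1302 0.158 ] z [0.1556 0.1577 0.161 ] enc [0.4849 0.1303] 0.007
top collar 56 [ 0.4661 -0.2599] 0.0005
top flask 268 [0.486  0.1305] 0.0014
top neck 61 [0.486  0.1308] 0.0014
side collar top 378 mean [ 0.4645 -0.2641  0.0408] z [0.0377 0.0408 0.0434] enc [ 0.4632 -0.2611] 0.0333
side shoulder 192 mean [0.4788 0.1153 0.1197] z [0.1156 0.1197 0.1235] enc [0.4839 0.1241] 0.0376
side necktop 95 mean [0.4823 0.1207 0.1478] z [0.1407 0.1488 0.1522] enc [0.4845 0.1256] 0.0194
side valve 17 mean [0.4858 0.127  0.1587] z [0.1564 0.1585 0.1607] enc [0.4865 0.1262] 0.008
side collar 219 [ 0.4667 -0.2615] 0.001
side flask 644 [0.4877 0.1299] 0.0017
side neck 106 [0.4875 0.13  ] 0.0018
```

The top view shows the collar at px (346,218) and the flask at (187,208), with the handle to the upper left and the bun and tart between them. Both cameras agree to about 1.5 mm: the collar is at (0.466,-0.260) and the flask at (0.486,0.130).

```bash
python3 -m handwheel '[{"offset":[-38,-28,0],"rot":[0,0,0],"claw":1},{"offset":[-38,-28,0],"rot":[0,0,0],"claw":1},{"offset":[-38,-28,0],"rot":[0,0,0],"claw":1},{"offset":[-38,-28,0],"rot":[0,0,0],"claw":1},{"offset":[-38,-28,0],"rot":[0,0,0],"claw":1}]' 40; python3 -c "
from h import *
print(status.observe()['qpos'])"
```

```text
clock: 1.6
position: [0.3482, 0.3864, 0.2505]
tool_rot: [3.141, 0.0, 2.785]
force: [1.7, 0.3, -0.3]
grip_width: 0.0857
[-9.52063333e-01  3.54867641e-01  9.44703673e-04  1.87511677e+00
 -3.30958314e-04  9.11153398e-01  2.63097944e-01]
```

```bash
python3 -m handwheel '[{"offset":[-45,-36.5,0],"rot":[0,0,0],"claw":1},{"offset":[-45,-36.5,0],"rot":[0,0,0],"claw":1},{"offset":[-45,-36.5,0],"rot":[0,0,0],"claw":1},{"offset":[-45,-36.5,0],"rot":[0,0,0],"claw":1},{"offset":[-17,-46,0],"rot":[0,0,0],"claw":1},{"offset":[-17,-46,0],"rot":[0,0,0],"claw":1},{"offset":[-17,-46,0],"rot":[0,0,0],"claw":1},{"offset":[-17,-46,0],"rot":[0,0,0],"claw":1},{"offset":[-17,-46,0],"rot":[0,0,0],"claw":1},{"offset":[-17,-46,0],"rot":[0,0,0],"claw":1},{"offset":[-17,-46,0],"rot":[0,0,0],"claw":1},{"offset":[-17,-46,0],"rot":[0,0,0],"claw":1}]'; python3 -c "
from h import *
s=status.observe();print(s['qpos']);R=s['tool_rot'][2]
d=np.array([.4662,-.2602])-s['position'][:2];print(d, d@[np.cos(R),np.sin(R)],d@[np.sin(R),-np.cos(R)])"
```

```text
clock: 2.8
position: [0.4476, -0.1785, 0.2506]
tool_rot: [3.141, 0.001, 2.785]
force: [1.6, 0.7, 0.7]
grip_width: 0.0854
[ 0.0459551   0.30135823  0.26149412  1.97691775 -0.10042525  0.87463248
  1.57480204]
[ 0.01860213 -0.08166973] -0.04594332456735487 -0.07003709360335704
```

```bash
python3 -m handwheel '[{"offset":[0,0,0],"rot":[0,0,0],"claw":1},{"offset":[0,0,0],"rot":[0,0,0],"claw":1}]'; python3 -c "
from h import *
s=status.observe();print(s['qpos']);R=s['tool_rot'][2]
d=np.array([.4662,-.2602])-s['position'][:2];print(d, d@[np.cos(R),np.sin(R)],d@[np.sin(R),-np.cos(R)])"
```

```text
clock: 3.0
position: [0.4476, -0.1774, 0.2502]
tool_rot: [-3.142, -0.0, 2.782]
force: [-0.1, 0.8, 0.3]
grip_width: 0.0853
[ 0.04417527  0.30165263  0.26069661  1.97760993 -0.09990347  0.87448505
  1.5693792 ]
[ 0.01857468 -0.08279365] -0.046494677889917284 -0.07097924108970713
```

```bash
python3 -m handwheel '[{"offset":[-15.5,-24,20],"rot":[0,0,0],"claw":1},{"offset":[-15.5,-23.5,40],"rot":[0,0,0],"claw":1},{"offset":[-15.5,-23.5,40],"rot":[0,0,0],"claw":1},{"offset":[0,0,40],"rot":[0,0,0],"claw":1},{"offset":[0,0,0],"rot":[0,0,0],"claw":1},{"offset":[0,0,0],"rot":[0,0,0],"claw":1}]'; python3 -c "
from h import *
s=status.observe();print(s['qpos']);R=s['tool_rot'][2]
d=np.array([.4662,-.2602])-s['position'][:2];print(d, d@[np.cos(R),np.sin(R)],d@[np.sin(R),-np.cos(R)])
for n in('top','side'):
  f=grab(n,n+'1.png')
i=cv2.imread('pics/side1.png')[180:330,190:360];cv2.imwrite('pics/side1c.png',cv2.resize(i,None,fx=4,fy=4))"
```

```text
clock: 3.6
position: [0.4669, -0.2581, 0.111]
tool_rot: [3.141, -0.001, 2.786]
force: [-0.3, -0.3, 1.3]
grip_width: 0.0852
[ 0.24047513  0.5906493   0.21064079  1.96104292 -0.20511637  0.61122167
  1.80046352]
[-0.00073096 -0.0021122 ] -4.9803402710061e-05 -0.00223455054535253
```

View pics/side1c.png

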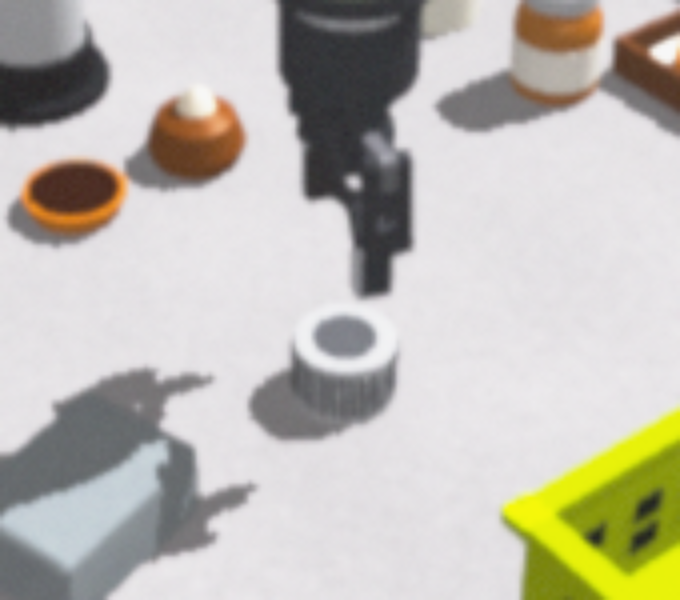

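The gripper hangs above the collar (crop px (345,355)), and the finger tips are clear at about (372,290). Now I descend and grip.

```bash
python3 -m handwheel '[{"offset":[0,-2,30],"rot":[0,0,0],"claw":1},{"offset":[0,0,30],"rot":[0,0,0],"claw":1},{"offset":[0,0,20],"rot":[0,0,0],"claw":1},{"offset":[0,0,7],"rot":[0,0,0],"claw":1},{"offset":[0,0,0],"rot":[0,0,0],"claw":1}]' && python3 -m handwheel '[{"offset":[0,0,0],"rot":[0,0,0],"claw":-1},{"offset":[0,0,0],"rot":[0,0,0],"claw":-1},{"offset":[0,0,0],"rot":[0,0,0],"claw":-1},{"offset":[0,0,0],"rot":[0,0,0],"claw":-1},{"offset":[0,0,0],"rot":[0,0,0],"claw":-1},{"offset":[0,0,0],"rot":[0,0,0],"claw":-1}]' 60
```

```text
clock: 4.2
position: [0.4666, -0.261, 0.0242]
tool_rot: [3.141, 0.001, 2.785]
force: [0.3, -0.1, 0.6]
grip_width: 0.085
clock: 4.8
position: [0.4667, -0.2615, 0.0249]
tool_rot: [3.142, 0.002, 2.785]
force: [-2.5, 1.4, 14.9]
grip_width: 0.0587
```

```bash
python3 -m handwheel '[{"offset":[0,0,-15],"rot":[0,0,0],"claw":-1},{"offset":[0,0,-40],"rot":[0,0,0],"claw":-1},{"offset":[0,0,-45],"rot":[0,0,0],"claw":-1},{"offset":[0,0,-50],"rot":[0,0,0],"claw":-1},{"offset":[0,0,-50],"rot":[0,0,0],"claw":-1},{"offset":[0,0,0],"rot":[0,0,0],"claw":-1},{"offset":[0,0,0],"rot":[0,0,0],"claw":-1}]'; python3 - <<'E'
from h import *
s=status.observe();print(s['qpos'],s['position'],s['force'],s['grip_width'])
for n in('top','side'):
  f=grab(n,n+'2.png');W=cloud(f)
  for r in imaging.regions_of('collar',n)[:2]:
    p=W[r['region']];p=p[~np.isnan(p[:,0])];print(n,r['conf'],np.round(r['box']),np.percentile(p,[2,50,98],axis=0).round(3).tolist())
i=cv2.imread('pics/side2.png')[100:250,210:380];cv2.imwrite('pics/side2c.png',cv2.resize(i,None,fx=4,fy=4))
E
```

```text
clock: 5.5
position: [0.4662, -0.2612, 0.2254]
tool_rot: [3.141, 0.003, 2.785]
force: [-1.5, -1.0, -2.5]
grip_width: 0.0588
[ 0.19052242  0.4202151   0.27913989  1.87938711 -0.14985276  0.85887768
  1.75851049] [ 0.4662014  -0.26118942  0.225434  ] [-1.45629179 -0.97326423 -2.54806575] 0.058778503637402287
top 0.74 [361. 220.  19.  29.] [[0.438, -0.256, 0.204], [0.45, -0.241, 0.239], [0.494, -0.23, 0.242]]
side 0.78 [276. 202.  30.  29.] [[0.434, -0.289, 0.201], [0.441, -0.268, 0.23], [0.477, -0.238, 0.241]]
```

View pics/side2c.png

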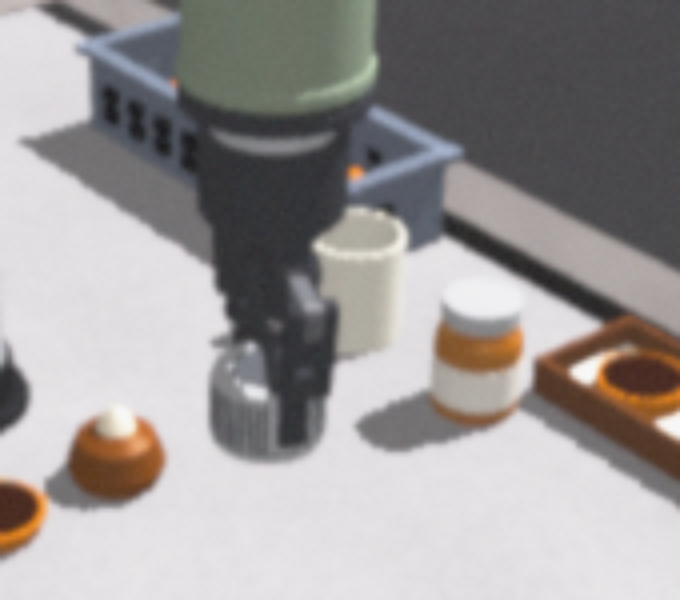

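The collar is held level, with its bottom rim at crop (265,450) and z≈0.20. Next I measure its offset in the hand.

```bash
python3 - <<'E'
from h import *
from scipy.optimize import least_squares
s=status.observe();P=s['position'];R=s['tool_rot'][2]
for n in('top','side'):
  f=grab(n);W=cloud(f); r=imaging.regions_of('collar',n)[0]
  m=cv2.erode(r['region'].astype(np.uint8),np.ones((3,3)))>0
  p=W[m];p=p[~np.isnan(p[:,0])]
  t=p[p[:,2]>.234]; print(n,'top z',np.median(t[:,2]),'n',len(t))
  q=p[(p[:,2]>.203)&(p[:,2]<.233)]
  if len(q)>15:
    x=least_squares(lambda c:np.hypot(*(q[:,:2]-c).T)-.03,P[:2],loss='soft_l1',f_scale=.002).x
    print(len(q),x.round(4),(x-P[:2]).round(4))
  if len(t)>15:
    # outer-edge fit: top-plane points must be inside r=.03
    ctr=least_squares(lambda c:np.maximum(np.hypot(*(t[:,:2]-c).T)-.03,0),P[:2]).x; print('in',ctr.round(4))
E
```

```text
top top z 0.23712912500235706 n 65
39 [ 0.4644 -0.2604] [-0.001   0.0005]
in [ 0.4375 -0.242 ]
side top z nan n 0
  return _methods._mean(a, axis=axis, dtype=dtype,
  ret = ret.dtype.type(ret / rcount)
```

```bash
python3 -m handwheel '[{"offset":[11.8,37.4,0],"rot":[0,0,0],"claw":-1},{"offset":[11.8,37.4,0],"rot":[0,0,0],"claw":-1},{"offset":[11.8,37.4,0],"rot":[0,0,0],"claw":-1},{"offset":[11.8,37.4,0],"rot":[0,0,0],"claw":-1},{"offset":[11.8,37.4,0],"rot":[0,0,0],"claw":-1},{"offset":[11.8,37.4,0],"rot":[0,0,0],"claw":-1},{"offset":[11.8,37.4,0],"rot":[0,0,0],"claw":-1},{"offset":[11.8,37.4,0],"rot":[0,0,0],"claw":-1},{"offset":[11.8,37.4,0],"rot":[0,0,0],"claw":-1},{"offset":[11.8,37.4,0],"rot":[0,0,0],"claw":-1},{"offset":[0,0,0],"rot":[0,0,0],"claw":-1},{"offset":[0,0,0],"rot":[0,0,0],"claw":-1}]'; python3 - <<'E'
from h import *
s=status.observe();P=s['position'];R=s['tool_rot'][2];print(s['qpos'],s['grip_width'])
d=np.array([.4865,.1303])-P[:2];print(d, d@[np.cos(R),np.sin(R)],d@[np.sin(R),-np.cos(R)])
for n in('top','side'): f=grab(n,n+'3.png')
E
```

```text
clock: 7.1
position: [0.4858, 0.131, 0.2229]
tool_rot: [-3.141, -0.001, 2.786]
force: [0.4, -0.2, -1.5]
grip_width: 0.059
[-0.52202873  0.36986934  0.18055397  1.95223795 -0.0880007   0.82774909
  0.92181277] 0.05898433945224649
[ 0.00071932 -0.0007139 ] -0.0009226995229140364 -0.0004191641698571619
```

```bash
python3 -m handwheel '[{"offset":[-1.3,-0.4,15],"rot":[0,0,0],"claw":-1},{"offset":[0,0,15],"rot":[0,0,0],"claw":-1},{"offset":[0,0,10],"rot":[0,0,0],"claw":-1},{"offset":[0,0,0],"rot":[0,0,0],"claw":-1},{"offset":[0,0,0],"rot":[0,0,0],"claw":-1}]'; python3 - <<'E'
from h import *
s=status.observe();P=s['position'];print(P,s['force'])
for n in('top','side'): f=grab(n,n+'4.png')
a=cv2.imread('pics/side4.png')[110:230,130:260];b=cv2.imread('pics/top4.png')[150:270,120:250]
cv2.imwrite('pics/c4.png',cv2.resize(np.hstack([a,b]),None,fx=3,fy=3,interpolation=cv2.INTER_CUBIC))
E
```

```text
clock: 7.7
position: [0.4872, 0.1292, 0.1835]
tool_rot: [-3.141, -0.0, 2.784]
force: [0.7, 0.4, -1.0]
grip_width: 0.0588
[0.48723417 0.12916425 0.18354251] [ 0.66728383  0.3804285  -0.97653904]
```

View pics/c4.png

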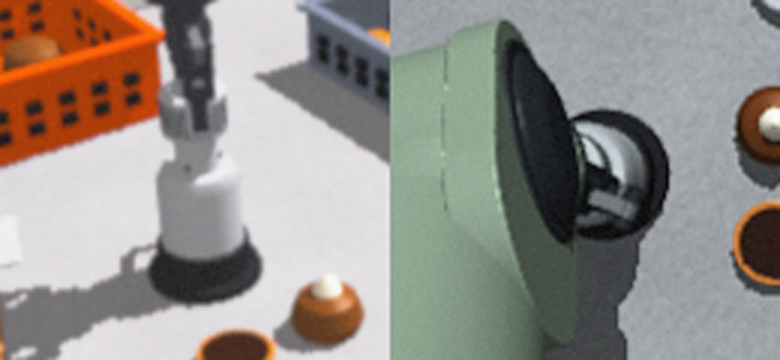

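In the side crop the collar (195,110) sits centred over the neck (197,150). I'll lower it gently and watch the force.

```bash
python3 -m handwheel '[{"offset":[0,0,3],"rot":[0,0,0],"claw":-1},{"offset":[0,0,3],"rot":[0,0,0],"claw":-1},{"offset":[0,0,2],"rot":[0,0,0],"claw":-1},{"offset":[0,0,2],"rot":[0,0,0],"claw":-1},{"offset":[0,0,2],"rot":[0,0,0],"claw":-1},{"offset":[0,0,0],"rot":[0,0,0],"claw":-1}]';python3 -c "
from h import *
print(status.observe()['moment'])"
```

```text
clock: 8.4
position: [0.487, 0.1296, 0.171]
tool_rot: [-3.141, -0.0, 2.785]
force: [-0.1, -0.0, -0.8]
grip_width: 0.0587
[ 0.00703602 -0.0094953  -0.04959766]
```

```bash
python3 -m handwheel '[{"offset":[0,0,3],"rot":[0,0,0],"claw":-1},{"offset":[0,0,3],"rot":[0,0,0],"claw":-1},{"offset":[0,0,2],"rot":[0,0,0],"claw":-1},{"offset":[0,0,2],"rot":[0,0,0],"claw":-1},{"offset":[0,0,0],"rot":[0,0,0],"claw":-1}]';python3 -m handwheel '[{"offset":[0,0,1],"rot":[0,0,0],"claw":-1},{"offset":[0,0,1],"rot":[0,0,0],"claw":-1},{"offset":[0,0,0],"rot":[0,0,0],"claw":-1}]';python3 -c "
from h import *
print(status.observe()['moment'])"
```

```text
clock: 8.9
position: [0.487, 0.1296, 0.161]
tool_rot: [-3.141, -0.0, 2.785]
force: [-0.1, 0.2, -0.3]
grip_width: 0.0589
clock: 9.2
position: [0.4871, 0.1296, 0.1592]
tool_rot: [-3.142, -0.0, 2.785]
force: [-0.0, 0.1, -2.0]
grip_width: 0.0585
[ 0.01900321 -0.0054542   0.02251372]
```

```bash
for i in 1 2 ; do python3 -m handwheel '[{"offset":[0,0,1],"rot":[0,0,0],"claw":-1},{"offset":[0,0,0],"rot":[0,0,0],"claw":-1}]'; done
```

```text
clock: 9.4
position: [0.4871, 0.1296, 0.1582]
tool_rot: [-3.142, -0.0, 2.785]
force: [-0.1, -0.8, -0.4]
grip_width: 0.0591
clock: 9.6
position: [0.4871, 0.1296, 0.1572]
tool_rot: [-3.141, -0.0, 2.785]
force: [-0.2, -0.3, -0.9]
grip_width: 0.0586
```

```bash
for i in 1 2 ; do python3 -m handwheel '[{"offset":[0,0,0.7],"rot":[0,0,0],"claw":-1},{"offset":[0,0,0],"rot":[0,0,0],"claw":-1}]'; done
```

```text
clock: 9.8
position: [0.4871, 0.1296, 0.1567]
tool_rot: [3.142, 0.0, 2.785]
force: [-0.5, 0.0, 0.8]
grip_width: 0.0587
clock: 10.0
position: [0.4873, 0.1297, 0.1563]
tool_rot: [3.141, 0.0, 2.785]
force: [-2.8, -0.2, 9.3]
grip_width: 0.0583
```

Contact is on the pins at about 0.1565, as expected. I ease the push slightly and turn.

```bash
python3 -m handwheel '[{"offset":[0.5,0,-0.3],"rot":[0,0,0],"claw":-1},{"offset":[0,0,0],"rot":[0,0,0],"claw":-1}]';  python3 -m handwheel '[{"offset":[0,0,0],"rot":[0,0,4],"claw":-1},{"offset":[0,0,0],"rot":[0,0,4],"claw":-1},{"offset":[0,0,0],"rot":[0,0,0],"claw":-1}]';python3 -c "
from h import *
print(status.observe()['moment'])"
```

```text
clock: 10.2
position: [0.487, 0.1297, 0.1565]
tool_rot: [3.141, 0.001, 2.785]
force: [1.2, -0.7, 4.7]
grip_width: 0.0586
clock: 10.5
position: [0.4864, 0.1299, 0.156]
tool_rot: [-3.141, -0.0, 2.644]
force: [-0.0, -0.6, -2.4]
grip_width: 0.0588
[-0.01687796 -0.05063993 -0.02535244]
```

The force vanished after an 8° turn, so it may have lined up. I probe downward.

```bash
python3 -m handwheel '[{"offset":[0,0,1],"rot":[0,0,0],"claw":-1},{"offset":[0,0,0],"rot":[0,0,0],"claw":-1}]';python3 -m handwheel '[{"offset":[0,0,0.8],"rot":[0,0,0],"claw":-1},{"offset":[0,0,0],"rot":[0,0,0],"claw":-1}]';python3 -c "
from h import *
print(status.observe()['moment'])"
```

```text
clock: 10.7
position: [0.4866, 0.1299, 0.155]
tool_rot: [-3.142, -0.0, 2.647]
force: [0.3, 0.1, -1.5]
grip_width: 0.059
clock: 10.9
position: [0.4868, 0.1298, 0.1544]
tool_rot: [3.141, 0.0, 2.646]
force: [1.2, 1.5, -1.7]
grip_width: 0.0592
[ 0.15639401 -0.37806843 -0.0525291 ]
```

```bash
python3 -m handwheel '[{"offset":[0,0,1],"rot":[0,0,0],"claw":-1},{"offset":[0,0,0],"rot":[0,0,0],"claw":-1}]';python3 -c "
from h import *
print(status.observe()['moment'])";python3 -m handwheel '[{"offset":[0,0,0],"rot":[0,0,2],"claw":-1},{"offset":[0,0,0],"rot":[0,0,0],"claw":-1}]';python3 -c "
from h import *
print(status.observe()['moment'])"
```

```text
clock: 11.1
position: [0.4868, 0.1299, 0.1534]
tool_rot: [3.141, 0.0, 2.645]
force: [3.5, 1.5, -2.4]
grip_width: 0.0585
[ 0.25093535 -0.70881753 -0.06677169]
clock: 11.3
position: [0.4864, 0.1297, 0.1533]
tool_rot: [-3.141, -0.0, 2.608]
force: [2.2, -0.2, -1.9]
grip_width: 0.0587
[-0.01452988 -0.28572557 -0.01294544]
```

```bash
python3 -m handwheel '[{"offset":[0,0,0],"rot":[0,0,2],"claw":-1},{"offset":[0,0,0],"rot":[0,0,0],"claw":-1}]';python3 -c "
from h import *
print(status.observe()['moment'])";python3 -m handwheel '[{"offset":[0,0,1],"rot":[0,0,0],"claw":-1},{"offset":[0,0,0],"rot":[0,0,0],"claw":-1}]';python3 -c "
from h import *
print(status.observe()['moment'])"
```

```text
clock: 11.5
position: [0.4864, 0.1297, 0.1533]
tool_rot: [-3.141, -0.0, 2.573]
force: [-0.2, -0.9, -1.6]
grip_width: 0.0589
[-0.05954964 -0.06532837 -0.02779745]
clock: 11.7
position: [0.4865, 0.1298, 0.1522]
tool_rot: [-3.141, -0.0, 2.576]
force: [0.6, -0.9, -0.6]
grip_width: 0.0588
[ 0.02998641 -0.01305085 -0.00779358]
```

```bash
for i in 1 2; do python3 -m handwheel '[{"offset":[0,0,1],"rot":[0,0,0],"claw":-1},{"offset":[0,0,0.5],"rot":[0,0,0],"claw":-1},{"offset":[0,0,0],"rot":[0,0,0],"claw":-1}]'; python3 -c "
from h import *
print(status.observe()['moment'])"; done
```

```text
clock: 12.0
position: [0.4866, 0.1298, 0.1508]
tool_rot: [-3.141, -0.0, 2.575]
force: [-0.0, -0.7, -1.1]
grip_width: 0.0585
[-0.02199049  0.03690206 -0.01564989]
clock: 12.3
position: [0.4867, 0.1298, 0.1494]
tool_rot: [3.142, 0.0, 2.575]
force: [-0.8, -0.1, 1.6]
grip_width: 0.059
[-0.05315132  0.08967965 -0.02565691]
```

Contact with the valve starts at about 0.1495, as predicted. Now I press home.

```bash
for i in 1 2; do python3 -m handwheel '[{"offset":[0,0,1],"rot":[0,0,0],"claw":-1},{"offset":[0,0,1],"rot":[0,0,0],"claw":-1},{"offset":[0,0,0],"rot":[0,0,0],"claw":-1}]'; python3 -c "
from h import *
print(status.observe()['moment'])"; done
```

```text
clock: 12.6
position: [0.4867, 0.1298, 0.1473]
tool_rot: [3.142, 0.0, 2.575]
force: [-0.4, 0.2, 2.4]
grip_width: 0.0588
[-0.01867604  0.12136047  0.0237943 ]
clock: 12.9
position: [0.4867, 0.1298, 0.1453]
tool_rot: [3.142, 0.0, 2.575]
force: [-0.3, -0.1, 4.0]
grip_width: 0.059
[-0.14892409 -0.00424873 -0.02293574]
```

```bash
python3 -m handwheel '[{"offset":[0,0,0.7],"rot":[0,0,0],"claw":-1},{"offset":[0,0,0],"rot":[0,0,0],"claw":-1}]'; python3 -m handwheel '[{"offset":[0,0,0.7],"rot":[0,0,0],"claw":-1},{"offset":[0,0,0],"rot":[0,0,0],"claw":-1}]'; python3 -m handwheel '[{"offset":[0,0,0.5],"rot":[0,0,0],"claw":-1},{"offset":[0,0,0],"rot":[0,0,0],"claw":-1},{"offset":[0,0,0],"rot":[0,0,0],"claw":-1}]'
```

```text
clock: 13.1
position: [0.4867, 0.1298, 0.145]
tool_rot: [3.141, 0.0, 2.575]
force: [-2.6, -0.7, 10.9]
grip_width: 0.0591
clock: 13.3
position: [0.4867, 0.1298, 0.1449]
tool_rot: [3.141, -0.0, 2.575]
force: [-7.9, -2.1, 28.3]
grip_width: 0.0588
clock: 13.6
position: [0.4867, 0.1298, 0.1449]
tool_rot: [3.141, 0.0, 2.575]
force: [-10.8, -2.6, 39.1]
grip_width: 0.0587
```

A hard stop at 0.1449 means the shoulder. I ease the excess push and verify with the cameras.

```bash
python3 -m handwheel '[{"offset":[0,0,-0.6],"rot":[0,0,0],"claw":-1},{"offset":[0,0,0],"rot":[0,0,0],"claw":-1},{"offset":[0,0,0],"rot":[0,0,0],"claw":-1}]'; python3 - <<'E'
from h import *
for n in('top','side'):
  f=grab(n,n+'5.png');W=cloud(f)
  for r in imaging.regions_of('collar',n)[:1]:
    p=W[r['region']];p=p[~np.isnan(p[:,0])];print(n,round(r['conf'],2),np.round(r['box']),np.percentile(p,[2,50,98],axis=0).round(3).tolist())
    Z=W.reshape(-1,3)
    q=p[(p[:,2]>.157)&(p[:,2]<.166)];print(len(q),np.median(q[:,2]) if len(q) else '')
a=cv2.imread('pics/side5.png')[120:220,140:250]
cv2.imwrite('pics/c5.png',cv2.resize(a,None,fx=5,fy=5,interpolation=cv2.INTER_CUBIC))
E
```

```text
clock: 13.9
position: [0.4867, 0.1298, 0.1449]
tool_rot: [3.141, 0.0, 2.575]
force: [-6.3, -2.5, 25.2]
grip_width: 0.0591
top 0.66 [248. 230.  28.  29.] [[0.401, -0.048, 0.001], [0.431, -0.015, 0.016], [0.463, 0.018, 0.02]]
0 
side 0.51 [196. 163.  23.  23.] [[0.456, 0.094, 0.121], [0.483, 0.109, 0.146], [0.512, 0.141, 0.163]]
73 0.16019302461032658
```

View pics/c5.png

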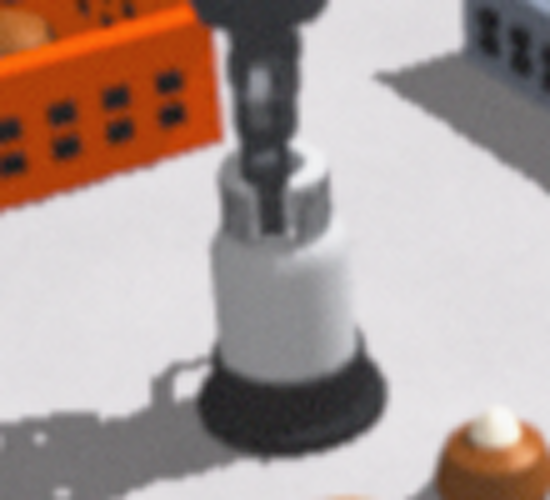

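The picture shows the collar (275,195) sitting on the shoulder (crop row about 240) with no neck visible between them. Its top is at 0.160, which is exactly home. I'm handing in.

```bash
python3 -m handwheel '[{"offset":[0,0,0],"rot":[0,0,0],"claw":-1},{"offset":[0,0,0],"rot":[0,0,0],"claw":-1}]'; python3 -c "
from h import *
print(bot.job_done())"
```

```text
clock: 14.3
position: [0.4867, 0.1298, 0.1449]
tool_rot: [3.141, 0.0, 2.575]
force: [-6.0, -1.7, 24.9]
grip_width: 0.0584
the job is handed in; nothing more can be done
None
```

The collar is on the flask, pressed fully home and still gripped, and I handed the job in at 14.3 s. I gripped and lifted it, lowered it over the neck until it rested on the pins, then turned it about 8° under a light push until it dropped. Another 4° of turn freed a slight side bind, and I pushed it down through the valve onto the shoulder.

**Last checks that agreed:**
- **Height:** the tool met a hard stop at z = 0.1449, 11.6 mm below where it rested on the pins (12 mm expected). The side camera put the collar's top at 0.160, the fully home height.
- **Force:** about 25 N downward, at rest, after I eased a short peak of 39 N.
- **Grip and level:** opening about 59 mm at the 60 N setting, tool vertical. The side picture shows no gap at the shoulder.

**Checks that failed or disagreed:**
- The arm hid the collar from the top camera at the end, and the detector there reported the tart instead. The final check therefore rests on the side camera and the arm's own readings.
- There was a sideways force of about 6 N at the end, which suggests slight off-centre contact. The tool's position is within about 1 mm of the flask axis I measured.
- I did not measure the other items again. The path went above or clear of them, and the forces showed no contact with any of them.

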